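# Gather loose tube caps into the scoop by tipping their tray, and put them on the balance

### The job

Lift the handle of the tilting tray until all three caps have slid down into the big scoop lying at its far end, then lower the tray flat again. Take the scoop out with the caps in it and set it down on the middle of the balance pan.

Things in the scene. Friction and masses are not known exactly. Their poses are not given: they have to be found in the camera images.
- tray_handle (a point): Middle of the bar handle of the shallow steel tilting tray (210 mm long, 116 wide, rims 55 above the bench). Frame fixed to the tray: x along it from handle to scoop end, y along the bar, z up when flat. The round bar is 12 mm thick, 90 long, 45 out from the tray's end wall, 75 above the bench when flat (20 above the rim); two 8 mm rods slope from its ends down to the tray.
- tray (a joint): Tilt of the tray in rad: 0 flat, grows to 0.9 as the handle end is lifted. The hinge line runs across the tray's far end, parallel to the bar: in the handle's frame 255 mm along +x and 55 mm down, so the handle swings up and over towards +x. No latch or spring; 0.45 kg, hinge damped. Lower it by the handle along the same arc: let go high up, the bar swings back against a finger and hangs there.
- scoop_grip (a point): Middle of the big scoop's grip, a black 14 mm square bar along x, 58 mm above the scoop's underside, over its centre; it runs from 30 mm in front to a post on the back wall. Aluminium scoop, flat bottom, 86 mm long (x), 102 wide (y), walls 25 high on back and sides; open mouth to -x, facing the tray's handle. Lies in the sunken far end of the tray, underside 22 mm above the bench. 0.10 to 0.17 kg.
- cap1_mid (a point): A round plastic screw cap, 28 mm across, 14 mm high, 12 g, lying flat in the tray between its handle end and the scoop; all three are alike. This point is its centre, half-way up. It starts to slide when the tray is tilted 11 to 18 degrees, and guides lead it into the scoop.
- cap2_mid (a point): A round plastic screw cap, 28 mm across, 14 mm high, 12 g, lying flat in the tray between its handle end and the scoop; all three are alike. This point is its centre, half-way up. It starts to slide when the tray is tilted 11 to 18 degrees, and guides lead it into the scoop.
- cap3_mid (a point): A round plastic screw cap, 28 mm across, 14 mm high, 12 g, lying flat in the tray between its handle end and the scoop; all three are alike. This point is its centre, half-way up. It starts to slide when the tray is tilted 11 to 18 degrees, and guides lead it into the scoop.
- pan (a point): Centre of the top of the balance's round steel pan, 140 mm in diameter, 75 mm above the bench and fixed (it does not sink). The balance is a white box 270 mm by 190 mm, 56 mm high, with the pan at the end away from the robot; nothing stands above the pan. Frame: x from the display towards the pan, z up.
Things that resemble listed ones, but are neither listed nor needed, are in the scene too. What is shaped like the part that bears scoop_grip but blue is not meant.

How it is judged (in metres and radians):
On the way:
1. tray tilted at least 9 degrees with all three caps inside the scoop (value of joint tray above 0.157 rad and x of cap1_mid in the frame of scoop_grip between -0.036 and 0.045 m and y of cap1_mid in the frame of scoop_grip between -0.05 and 0.05 m and z of cap1_mid in the frame of scoop_grip between -0.055 and -0.02 m and x of cap2_mid in the frame of scoop_grip between -0.036 and 0.045 m and y of cap2_mid in the frame of scoop_grip between -0.05 and 0.05 m and z of cap2_mid in the frame of scoop_grip between -0.055 and -0.02 m and x of cap3_mid in the frame of scoop_grip between -0.036 and 0.045 m and y of cap3_mid in the frame of scoop_grip between -0.05 and 0.05 m and z of cap3_mid in the frame of scoop_grip between -0.055 and -0.02 m), for 0.1 s.
At the end, for the whole second after the job is handed in: All three caps lie inside the big scoop (each cap's centre at least 7 mm inside the mouth), the scoop stands level (within 7 degrees) on the balance pan with its middle within 30 mm of the pan's centre, released, and the tray is back down flat (within 3 degrees) (x of cap1_mid in the frame of scoop_grip between -0.036 and 0.045 m and y of cap1_mid in the frame of scoop_grip between -0.05 and 0.05 m and z of cap1_mid in the frame of scoop_grip between -0.055 and -0.02 m and x of cap2_mid in the frame of scoop_grip between -0.036 and 0.045 m and y of cap2_mid in the frame of scoop_grip between -0.05 and 0.05 m and z of cap2_mid in the frame of scoop_grip between -0.055 and -0.02 m and x of cap3_mid in the frame of scoop_grip between -0.036 and 0.045 m and y of cap3_mid in the frame of scoop_grip between -0.05 and 0.05 m and z of cap3_mid in the frame of scoop_grip between -0.055 and -0.02 m and horizontal distance between scoop_grip and pan below 0.03 m and z of scoop_grip in the frame of pan between 0.05 and 0.066 m and angle between scoop_grip's own z axis and vertical below 0.12 rad and value of joint tray below 0.06 rad); the robot touches nothing.
It also fails if it takes over 64 s, if anything falls off the work surface, if the arm or the gripper's body presses on something with over 40 N, if the wrist force passes 120 N, or if a joint passes its speed limit or range.

### The arm

A 7-joint arm with a two-finger parallel gripper is mounted at the origin on the work surface. World frame = base frame: x ahead of the robot, y to its left, z up, the work surface at z = 0. Lengths are in mm, angles in rad, forces in N, time in s.
With the tool pointing down it reaches from about 425 to 1025 mm from the base axis. Payload 9.4 kg.
Tool frame: the origin (TCP) lies between the finger pads; the fingertips stand 17 mm ahead of it and the grasp point (between the pads) lies 2 mm behind it; y points along the fingers, x is the direction in which the jaws open and shut, and the axes are right-handed (so a half turn about y gives the same grasp; the last joint's range is limited). The gripper opens to 85 mm and grips with 20 to 120 N. Pads are 22 mm wide; open, the fingers measure 114 mm over their backs; the gripper's body (76 mm by 85 mm) begins 54 mm behind the grasp point. The pads swing forward as they close: fully open they stand 13 mm farther back than shut.
Start: joints at [1.165, 0.599, -0.003, 1.599, 0.002, 0.943, -0.08], TCP at [234.099, -686.164, 248.275] pointing down, gripper open.
Joint ranges: [-2.57, 2.57], [-0.35, 1.97], [-1.29, 1.29], [0.11, 2.56], [-1.05, 4.19], [0.11, 1.86], [-2.63, 2.63]. Speed limits (rad/s): [2.22, 2.22, 3.01, 3.01, 3.14, 3.14, 3.14].

### API

Orientations are given as a unit quaternion [w, x, y, z].
In Python, from plant import r gives the robot as it stands.
- The arm moves only by the tool apply_moves, never from a script. Its argument "plan" is a list that holds one entry, the list of rows, each a list of 5 numbers: the shift along the tool's x, y, z in mm, then the turn about the tool's y in rad, then the opening, from 0 (shut) to 1 (fully open). A call has 1 to 5 rows; each row is the pose to reach, as a shift and turn from the pose measured when the call began, along the tool's axes at that moment; what a row does not reach only later rows make up. A row lasts 1/10 s, in which the tool goes at most 50 mm and 8.59 degrees, less where a joint would pass 70% of its speed; a pose out of reach is approached as far as the arm can. A call with a gripper value outside its range is refused whole. The fingers move at their own pace and stop on an object; "grip_force" is the grip in N (left out, the last holds). Time passes only in rows, so rows that repeat a pose let the fingers close. It gives the time, the measured TCP pose, the force and the opening at its end, in the units of the state.
- r.get_obs(): the state, without advancing time (a new reading comes with each control period).
- r.snapshot(name): name is "side" or "top" or "wrist"; returns the picture (384x512x3 uint8, red, green, blue); there is no depth.
- r.camera_info(name): a dict with "mtx" (3x3 intrinsics, pixels), "k1" (the pictures are not rectified: a ray, as slopes to the right and down, at radius r is drawn at 1 + k1 r^2 times it, then the intrinsics apply), "R" (3x3) and "t" (3): a world point X has camera coordinates R X + t. Camera axes: x right, y down, z forward; pixel columns grow to the right and rows downward; lengths in mm; the calibration is good to about 2 mm. A picture is of the moment at which its call begins: read the wrist's pose just before it. camera_info takes no time and is no camera call; for the wrist camera it gives the pose at the moment of the call.
- r.job_done(): hands the job in, once; it reports no verdict.
The state is a dict: "clock": time; "qpos": joint angles; "dq": joint speeds; "effort": joint torques, N m; "tcp_pos": TCP position; "ee_rot": TCP orientation; "wrist_force": force on the tool from outside, world axes, zero at the start; "ft_torque": the same for the moment, N m; "finger_gap": finger opening in mm.
Only numpy, scipy, OpenCV 4.12 (cv2) and the standard library are available. Lean on these libraries where they do the work, as an engineer would, in place of code of your own. Each camera call takes 0.05 s, during which the arm holds its last target.

## Working session

There is one attempt and no reset: what is moved stays moved. The work goes in short steps, Python scripts to look and compute and a tool call to move; the robot and the scene stay as the last step left them, time stands still between calls to the robot, and variables do not carry over. Pictures are saved under pics/ and viewed, and the job is handed in when it is done.

Besides the shell and the picture viewer there is one more tool, called after ">>>" in YAML: its name, and indented under it one key for each argument. apply_moves: Moves the arm, as the interface text tells. Its arguments: {"type":"object","properties":{"plan":{"type":"array","items":{"type":"array","items":{"type":"array","items":{"type":"number"}}}},"grip_force":{"type":"number"}},"required":["plan"]}

```bash
ls; mkdir -p pics
python3 - <<'E'
from plant import r
import cv2
print(r.get_obs())
for n in ("side","top","wrist"):
    c=r.camera_info(n); print(n,c)
for n in ("side","top","wrist"):
    cv2.imwrite(f"pics/{n}0.png",cv2.cvtColor(r.snapshot(n),cv2.COLOR_RGB2BGR))
E
```

```text
pics
{'clock': 0.0, 'qpos': array([ 1.16526558,  0.60013586, -0.00254007,  1.60011625,  0.00177384,
        0.94290127, -0.07975949]), 'dq': array([-0.00209246,  0.00100562, -0.00026213, -0.0022498 , -0.00073936,
       -0.00035844,  0.0019056 ]), 'effort': array([ 1.41433429e-03, -7.76438713e+01,  1.56487249e+00, -2.58002400e+01,
        1.22617552e-02,  9.04311833e-03,  2.48363233e-05]), 'tcp_pos': array([ 233.9785723 , -685.74222692,  247.41408767]), 'ee_rot': array([ 0.57539544, -0.57482736,  0.41186803, -0.41092374]), 'wrist_force': array([ 0.70445653, -0.07331152, -0.44271461]), 'ft_torque': array([-0.03752049,  0.00370495,  0.04481596]), 'finger_gap': 85.16020985428105}
side {'mtx': array([[373.68477553,   0.        , 253.60780005],
       [  0.        , 373.68477553, 188.56964272],
       [  0.        ,   0.        ,   1.        ]]), 'k1': -0.06880795169077095, 'R': array([[ 0.99891871, -0.04611599,  0.00589341],
       [-0.03075131, -0.75047298, -0.66018533],
       [ 0.03486794,  0.65929024, -0.75107963]]), 't': array([-495.17575762,   66.09504159,  888.96234571])}
top {'mt
[... 172 characters left out ...]
4045697970052, 'R': array([[-1.57590558e-02, -9.99875458e-01, -8.49063069e-04],
       [-9.91258602e-01,  1.57344794e-02, -1.30991638e-01],
       [ 1.30988684e-01, -1.22266346e-03, -9.91383110e-01]]), 't': array([ -4.89441353, 532.16405768, 900.8574717 ])}
wrist {'mtx': array([[305.14797855,   0.        , 252.00023283],
       [  0.        , 305.14797855, 190.1372558 ],
       [  0.        ,   0.        ,   1.        ]]), 'k1': 0.022959304559141202, 'R': array([[ 3.22740521e-01, -9.46487250e-01, -6.64217921e-04],
       [-9.05251138e-01, -3.08884247e-01,  2.91737722e-01],
       [-2.76331201e-01, -9.35543004e-02, -9.56498123e-01]]), 't': array([-725.4442296 ,  -37.9881673 ,  379.53938129])}
```

View pics/side0.png

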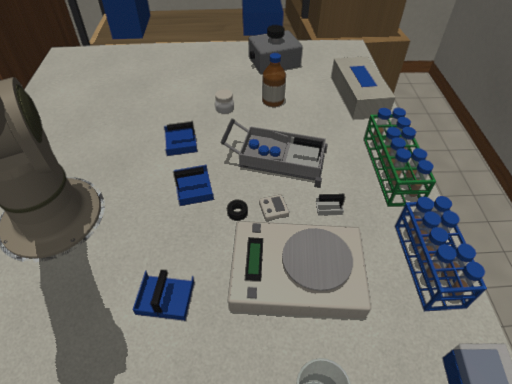

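View pics/top0.png

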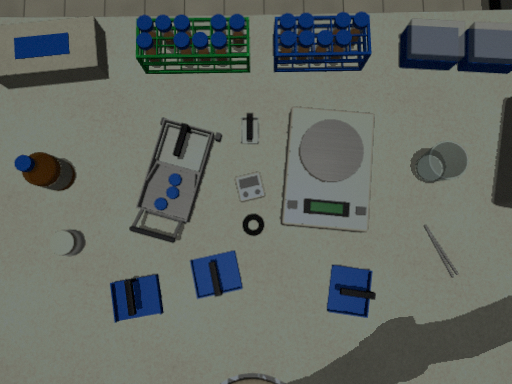

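View pics/wrist0.png

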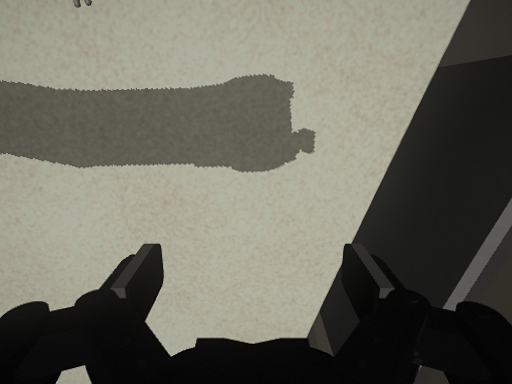

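```bash
cat > h.py <<'E'
import numpy as np, cv2
from scipy.spatial.transform import Rotation as Ro
from plant import r
def snap(n,fn=None):
    c=r.camera_info(n); im=cv2.cvtColor(r.snapshot(n),cv2.COLOR_RGB2BGR)
    if fn: cv2.imwrite(f"pics/{fn}.png",im)
    return im,c
def ray(c,uv):
    k=c["k1"]; d=np.array([k,0,0,0,0.])
    p=cv2.undistortPoints(np.array(uv,float).reshape(-1,1,2),c["mtx"],d).reshape(-1,2)
    o=-c["R"].T@c["t"]; D=np.c_[p,np.ones(len(p))]@c["R"]
    return o,D
def plane(c,uv,z):
    o,D=ray(c,uv); return o+D*((z-o[2])/D[:,2])[:,None]
def proj(c,X):
    rv,_=cv2.Rodrigues(c["R"])
    return cv2.projectPoints(np.array(X,float).reshape(-1,1,3),rv,c["t"],c["mtx"],np.array([c["k1"],0,0,0,0.]))[0].reshape(-1,2)
def tool():
    o=r.get_obs(); q=o["ee_rot"]; return o["tcp_pos"],Ro.from_quat([q[1],q[2],q[3],q[0]]).as_matrix(),o
def crop(im,x0,y0,x1,y1,s,fn):
    cv2.imwrite(f"pics/{fn}.png",cv2.resize(im[y0:y1,x0:x1],None,fx=s,fy=s,interpolation=cv2.INTER_CUBIC))
E
python3 - <<'E'
from h import *
p,R,o=tool(); print(p,R.round(3))
t=cv2.imread("pics/top0.png"); crop(t,110,100,240,260,3.7,"topc")
s=cv2.imread("pics/side0.png"); crop(s,210,110,350,200,5,"sidec")
E
```

```text
[ 233.98600712 -685.85739721  247.60152139] [[ 0.323 -0.001  0.946]
 [-0.946  0.001  0.323]
 [-0.001 -1.    -0.   ]]
```

View pics/topc.png

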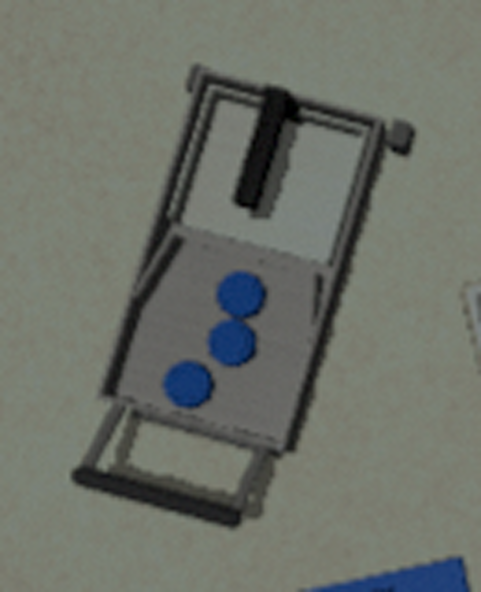

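View pics/sidec.png

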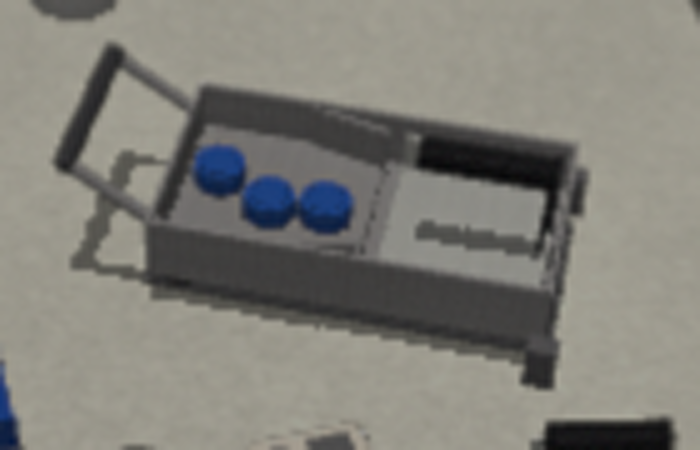

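Run:
```python
from h import *
c=r.camera_info("top"); s=r.camera_info("side")
T=lambda P:[(110+x/3.7-.4,100+y/3.7-.4) for x,y in P]
S=lambda P:[(210+x/5-.4,110+y/5-.4) for x,y in P]
b=plane(c,T([(75,473),(241,521)]),75); print("bar",b.round(1),b.mean(0).round(1),np.linalg.norm(b[0]-b[1]))
b2=plane(s,S([(114,46),(63,166)]),75); print("bar side",b2.round(1),b2.mean(0).round(1),np.linalg.norm(b2[0]-b2[1]))
d=b[0]-b[1]; ang=np.degrees(np.arctan2(d[1],d[0])); print("bar dir",ang, "tray x",ang-90)
d=b2[0]-b2[1]; ang=np.degrees(np.arctan2(d[1],d[0])); print("bar dir",ang, "tray x",ang-90)
g=plane(c,T([(278,92),(246,203)]),85); print("grip",g.round(1)); d=g[0]-g[1];print(np.degrees(np.arctan2(d[1],d[0])),np.linalg.norm(d))
g=plane(s,S([(420,150),(560,168)]),87); print("grip side",g.round(1)); d=g[1]-g[0];print(np.degrees(np.arctan2(d[1],d[0])))
w=plane(c,T([(205,75),(380,120),(288,448),(105,398)]),55);print("rims",w.round(1))
im=cv2.imread("pics/top0.png")
sub=im[100:200,290:370];g=cv2.cvtColor(sub,cv2.COLOR_BGR2GRAY)
ci=cv2.HoughCircles(cv2.GaussianBlur(g,(3,3),0),cv2.HOUGH_GRADIENT,1,50,param1=80,param2=15,minRadius=25,maxRadius=42);print(ci)
u=ci[0,0,:2]+[290,100]; print("pan",plane(c,[u],75).round(1))
im=cv2.imread("pics/side0.png")
sub=im[215:300,270:365];g=cv2.cvtColor(sub,cv2.COLOR_BGR2GRAY)
_,th=cv2.threshold(g,0,255,cv2.THRESH_OTSU); cs,_=cv2.findContours(255-th,cv2.RETR_EXTERNAL,cv2.CHAIN_APPROX_NONE)
k=max(cs,key=cv2.contourArea); e=cv2.fitEllipse(k);print(e); print("pan side",plane(s,[np.array(e[0])+[270,215]],75).round(1))
```

```text
bar [[448.2 254.2  75. ]
 [419.1 158.7  75. ]] [433.6 206.4  75. ] 99.85377675821807
bar side [[449.2 257.7  75. ]
 [422.4 160.6  75. ]] [435.8 209.1  75. ] 100.69879198682017
bar dir 73.10099527570901 tray x -16.89900472429099
bar dir 74.55979702567268 tray x -15.44020297432732
grip [[669.2 137.4  85. ]
 [602.9 155.6  85. ]]
-15.39787623088208 68.7551776884057
grip side [[603.7 152.1  87. ]
 [672.7 136.   87. ]]
-13.140439782353019
rims [[689.3 186.9  55. ]
 [659.6  80.5  55. ]
 [461.6 135.3  55. ]
 [493.  243.6  55. ]]
[[[40.5 51.5 33. ]]]
pan [[ 606.3 -179.3   75. ]]
((46.89934539794922, 45.57685852050781), (63.639217376708984, 71.71821594238281), 111.88191986083984)
pan side [[ 610.5 -190.7   75. ]]
```

```bash
cat >> h.py <<'E'
def go(X=None,yaw=None,n=None):
    """shift in tool axes (mm) & turn about tool y to put TCP at X and jaw axis at yaw deg"""
    p,R,o=tool()
    cur=np.degrees(np.arctan2(R[1,0],R[0,0]))
    print("p",p.round(1),"yaw",cur.round(1),"F",o["wrist_force"].round(1),"gap",round(o["finger_gap"],1),"t",round(o["clock"],2))
    if X is not None: print("shift",(R.T@(np.array(X,float)-p)).round(1),"norm",np.linalg.norm(np.array(X)-p).round(1))
    if yaw is not None: 
        d=(yaw-cur+180)%360-180; print("turn",round(-np.radians(d),3))
E
python3 - <<'E'
from h import *
c=r.camera_info("wrist"); p,R,o=tool()
print("cam in tool",R.T@(-c["R"].T@c["t"]-p),"fwd",R.T@c["R"][2])
go([430,-430,260],-50)
E
```

```text
cam in tool [   0.95443147 -126.24007842   74.26463388] fwd [ 8.15363987e-04  9.56538693e-01 -2.91604292e-01]
p [ 234.  -685.9  247.6] yaw -71.2 F [ 0.3  0.5 -0.4] gap 85.6 t 0.15
shift [-178.9  -12.2  268.1] norm 322.5
turn -0.369
```

>>> apply_moves:
  plan:
    - [[-28,-3,42,-0.1,1],[-56,-6,84,-0.2,1],[-84,-9,126,-0.3,1],[-112,-12,168,-0.4,1],[-140,-15,210,-0.5,1]]

```text
clock: 0.65
tcp_pos: [386.5, -486.1, 262.6]
ee_rot: [0.66, -0.659, 0.255, -0.255]
wrist_force: [0.8, -1.0, -0.1]
finger_gap: 85.7
```

Run:
```python
from h import *
go([540,-230,260],-30)
```

```text
p [ 386.5 -486.1  262.6] yaw -42.3 F [ 0.8 -1.  -0.1] gap 85.7 t 0.65
shift [-58.8   2.8 292.7] norm 298.6
turn -0.214
```

>>> apply_moves:
  plan:
    - [[-12,0,48,-0.04,1],[-24,0,96,-0.08,1],[-36,0,144,-0.12,1],[-48,0,192,-0.16,1],[-58,0,240,-0.2,1]]

```text
clock: 1.15
tcp_pos: [505.5, -267.6, 262.8]
ee_rot: [0.682, -0.682, 0.188, -0.187]
wrist_force: [1.0, -0.0, -0.6]
finger_gap: 85.3
```

Run:
```python
from h import *
go([540,0,260],-16)
```

```text
p [ 505.5 -267.6  262.8] yaw -30.7 F [ 1.  -0.  -0.6] gap 85.3 t 1.15
shift [-107.1    3.1  247.7] norm 269.8
turn -0.257
```

>>> apply_moves:
  plan:
    - [[-19,0,45,-0.05,1],[-38,0,90,-0.1,1],[-57,0,135,-0.15,1],[-76,0,180,-0.2,1],[-97,0,225,-0.25,1]]

```text
clock: 1.65
tcp_pos: [537.2, -22.9, 263.1]
ee_rot: [0.7, -0.7, 0.101, -0.1]
wrist_force: [-0.1, 1.3, 0.2]
finger_gap: 85.4
```

Run:
```python
from h import *
go([435,200,240],-16)
```

```text
p [537.2 -22.9 263.1] yaw -16.3 F [-0.1  1.3  0.2] gap 85.4 t 1.65
shift [-160.6   23.4  185.2] norm 246.3
turn -0.005
```

>>> apply_moves:
  plan:
    - [[-32,2,37,0,1],[-64,4,74,0,1],[-96,10,111,0,1],[-128,16,148,0,1],[-160,23,185,0,1]]

```text
clock: 2.15
tcp_pos: [434.6, 201.1, 240.3]
ee_rot: [0.7, -0.7, 0.101, -0.1]
wrist_force: [2.1, 0.2, 0.6]
finger_gap: 85.3
```

Run:
```python
from h import *
import numpy as np
go([435,200,240],-16)
im,c=snap("wrist","w1")
np.savez("w1.npz",**c)
```

```text
p [434.6 201.1 240.3] yaw -16.3 F [2.1 0.2 0.6] gap 85.3 t 2.15
shift [ 0.7  0.3 -1. ] norm 1.3
turn -0.006
```

View pics/w1.png

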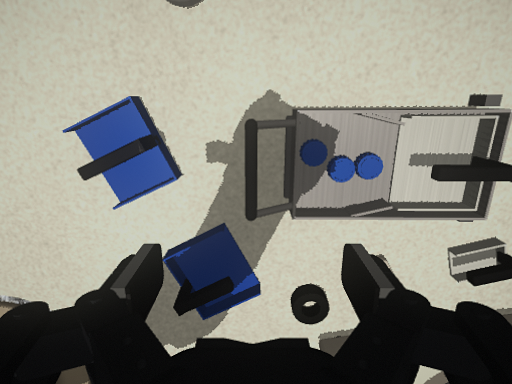

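Run:
```python
from h import *
im=cv2.imread("pics/w1.png"); c=dict(np.load("w1.npz"))
crop(im,230,90,512,230,2.8,"w1c")
sub=cv2.cvtColor(im,cv2.COLOR_BGR2GRAY)
P=[]
for y in (140,155,170,185,200):
    row=sub[y-2:y+3,235:270].mean(0); m=np.where(row<60)[0]+235; print(y,m.min(),m.max(),row.astype(int)[8:26]); P.append(((m.min()+m.max())/2,y))
X=plane(c,P,75); print(X.round(1)); d=X[0]-X[-1]; print("tray x yaw",np.degrees(np.arctan2(d[1],d[0]))-90)
col=sub[100:235,247:256].mean(1); m=np.where(col<70)[0]+100; print(m.min(),m.max())
e=plane(c,[(251,m.min()),(251,m.max())],75); print(e.round(1),e.mean(0).round(1),np.linalg.norm(e[0]-e[1]))
```

```text
140 245 256 [117  97  55  40  42  43  43  43  42  42  42  42  39  34  83 116 115 115]
155 245 256 [119  96  52  37  39  40  41  40  40  40  39  38  36  31  85 118 114 111]
170 245 256 [115  93  50  35  38  39  39  38  39  38  38  37  35  35  86 117 113 111]
185 246 256 [112 102  65  32  37  38  38  38  38  38  37  36  34  37  82 110 107 108]
200 246 256 [114 103  63  32  36  38  38  38  38  38  37  36  34  37  86 115 112 111]
[[443.4 234.4  75. ]
 [439.4 220.6  75. ]
 [435.2 206.4  75. ]
 [431.3 191.6  75. ]
 [426.9 176.5  75. ]]
tray x yaw -15.95205176966769
120 219
[[449.1 252.1  75. ]
 [421.1 156.7  75. ]] [435.1 204.4  75. ] 99.41751110075043
```

View pics/w1c.png

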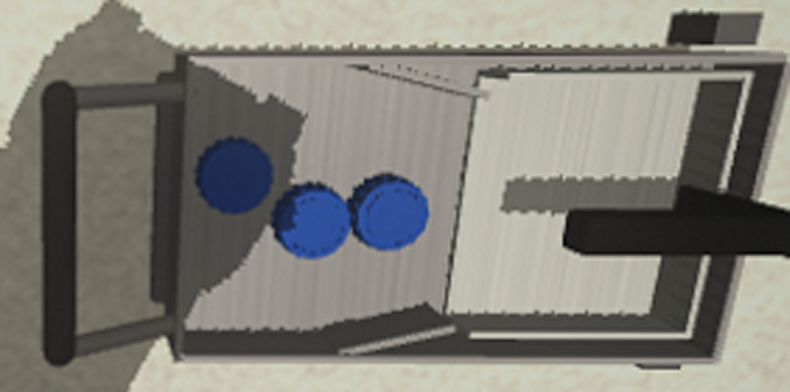

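Run:
```python
from h import *
go([434.8,205.3,72.5],-16)
```

```text
p [430.7 209.2 239.9] yaw -15.8 F [-4.   6.4  0.2] gap 85.2 t 2.2
shift [  5.5 167.4  -3.4] norm 167.5
turn 0.004
```

>>> apply_moves:
  plan:
    - [[5,40,-3,0,0.8],[5,70,-3,0,0.6],[5,70,-3,0,0.5],[5,70,-3,0,0.5]]
  grip_force: 40

```text
clock: 2.6
tcp_pos: [434.5, 205.2, 170.0]
ee_rot: [0.702, -0.699, 0.098, -0.096]
wrist_force: [0.7, 0.3, 0.2]
finger_gap: 42.9
```

Run:
```python
from h import *
import numpy as np
go([434.8,205.3,72.5],-16)
im,c=snap("wrist","w2")
np.savez("w2.npz",**c)
go()
```

```text
p [434.5 205.2 170. ] yaw -15.8 F [0.7 0.3 0.2] gap 42.9 t 2.6
shift [ 0.6 97.5 -0.2] norm 97.5
turn 0.004
p [435.  205.3 170.7] yaw -15.8 F [-0.3  0.3  0.2] gap 42.5 t 2.65
```

View pics/w2.png

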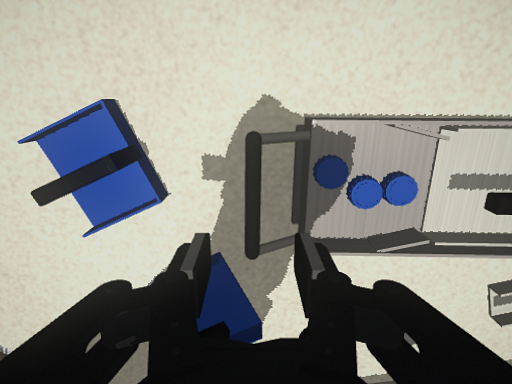

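Run:
```python
from h import *
im=cv2.imread("pics/w2.png"); c=dict(np.load("w2.npz"))
sub=cv2.cvtColor(im,cv2.COLOR_BGR2GRAY)
P=[]
for y in (160,180,200,220,235):
    row=sub[y-2:y+3,238:275].mean(0); m=np.where(row<62)[0]+238; P.append(((m.min()+m.max())/2,y)); print(m.min(),m.max())
X=plane(c,P,75); print(X.round(1)); d=X[0]-X[-1]; print("tray x yaw",np.degrees(np.arctan2(d[1],d[0]))-90)
col=sub[115:275,250:257].mean(1); m=np.where(col<65)[0]+115; print(m.min(),m.max())
e=plane(c,[(253,m.min()),(253,m.max())],75); print(e.round(1),e.mean(0).round(1),np.linalg.norm(e[0]-e[1]))
```

```text
246 260
245 260
245 259
245 259
245 259
[[443.4 233.2  75. ]
 [438.9 218.6  75. ]
 [434.2 203.5  75. ]
 [429.7 187.6  75. ]
 [426.3 175.3  75. ]]
tray x yaw -16.50354040492526
132 258
[[448.9 252.8  75. ]
 [421.5 155.5  75. ]] [435.2 204.1  75. ] 101.0536705400463
```

>>> apply_moves:
  plan:
    - [[0,40,-1,0,0.5],[0,75,-1,0,0.5],[0,97,-1,0,0.5],[0,98,-1,0,0.5],[0,98,-1,0,0.5]]

```text
clock: 3.15
tcp_pos: [435.4, 205.0, 73.8]
ee_rot: [0.702, -0.698, 0.098, -0.097]
wrist_force: [0.7, -0.5, 0.8]
finger_gap: 42.8
```

Run:
```python
from h import *
go([434.8,204.8,72.5],-16)
```

```text
p [435.4 205.   73.8] yaw -15.8 F [ 0.7 -0.5  0.8] gap 42.8 t 3.15
shift [-0.5  1.3 -0.4] norm 1.4
turn 0.003
```

Close on the bar.

>>> apply_moves:
  plan:
    - [[0,1,0,0,0],[0,1,0,0,0],[0,1,0,0,0],[0,1,0,0,0],[0,1,0,0,0]]
  grip_force: 40

```text
clock: 3.65
tcp_pos: [434.7, 205.7, 74.3]
ee_rot: [0.703, -0.698, 0.097, -0.097]
wrist_force: [-6.9, 2.5, 11.5]
finger_gap: 10.9
```

Run:
```python
from h import *
go()
```

```text
p [434.7 205.7  74.3] yaw -15.8 F [-6.9  2.5 11.5] gap 10.9 t 3.65
```

>>> apply_moves:
  plan:
    - [[1,-4,0,0,0],[2,-10,0,0,0],[4,-16,0,0,0],[5.5,-21,0,0,0],[7,-25,0,0,0]]

```text
clock: 4.15
tcp_pos: [441.0, 203.8, 99.8]
ee_rot: [0.703, -0.698, 0.097, -0.097]
wrist_force: [-4.5, 3.6, -2.0]
finger_gap: 10.8
```

Run:
```python
from h import *
go([434.8+.961*57.6,204.8-.276*57.6,73+115.5],-16)
im,c=snap("side","s1"); crop(im,200,60,360,200,5,"s1c")
```

```text
p [441.  203.8  99.8] yaw -15.8 F [-4.5  3.6 -2. ] gap 10.8 t 4.15
shift [ 51.1 -88.8  -0.3] norm 102.4
turn 0.004
```

View pics/s1c.png

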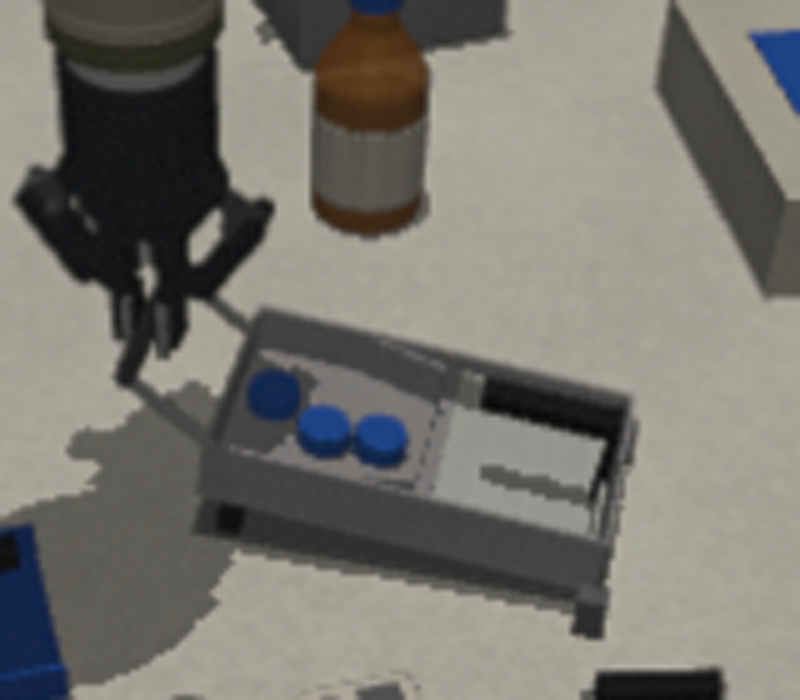

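>>> apply_moves:
  plan:
    - [[3.5,-10,0,0,0],[7,-20,0,0,0],[11,-29,0,0,0],[16,-39,0,0,0],[21,-48,0,0,0]]

```text
clock: 4.7
tcp_pos: [461.2, 197.9, 149.0]
ee_rot: [0.703, -0.698, 0.098, -0.097]
wrist_force: [-5.3, 3.1, -0.9]
finger_gap: 10.7
```

Run:
```python
from h import *
go([434.8+.961*57.6,204.8-.276*57.6,74+115.5],-16)
```

```text
p [461.2 197.9 149. ] yaw -15.8 F [-5.3  3.1 -0.9] gap 10.7 t 4.7
shift [ 30.2 -40.5  -0.4] norm 50.6
turn 0.004
```

>>> apply_moves:
  plan:
    - [[6,-9,0,0,0],[12,-18,0,0,0],[18,-26,0,0,0],[24,-34,0,0,0],[30,-41,0,0,0]]

```text
clock: 5.2
tcp_pos: [488.4, 189.8, 190.8]
ee_rot: [0.703, -0.698, 0.098, -0.095]
wrist_force: [-8.4, 5.6, 3.2]
finger_gap: 10.6
```

Run:
```python
from h import *
go([434.8+.961*57.6,204.8-.276*57.6,74+115.5],-16)
im,c=snap("side","s2"); crop(im,200,60,360,200,5,"s2c")
im,c=snap("top","t2"); crop(im,110,100,240,260,3.7,"t2c")
```

```text
p [488.4 189.8 190.8] yaw -15.7 F [-8.4  5.6  3.2] gap 10.6 t 5.2
shift [ 1.9  1.3 -0.4] norm 2.4
turn 0.005
```

View pics/s2c.png

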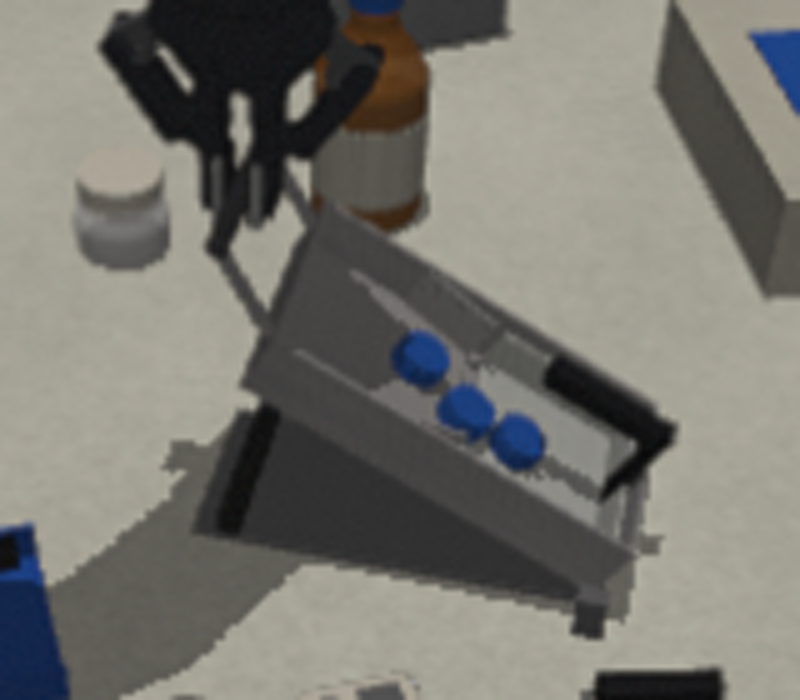

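View pics/t2c.png

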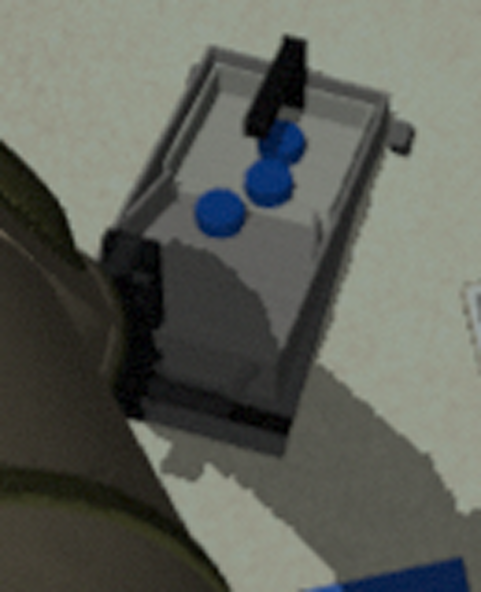

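The side and top crops show the tray at about 0.5 rad with the caps in motion. The top view has them at about (186,139), (183,149) and (169,158), sliding into the scoop. I'll hold here and look again.

>>> apply_moves:
  plan:
    - [[0,0,0,0,0],[0,0,0,0,0],[0,0,0,0,0],[0,0,0,0,0],[0,0,0,0,0]]

```text
clock: 5.8
tcp_pos: [488.7, 189.7, 191.3]
ee_rot: [0.703, -0.698, 0.098, -0.096]
wrist_force: [-1.5, 2.2, -1.1]
finger_gap: 10.5
```

Run:
```python
from h import *
go([434.8+.961*57.6,204.8-.276*57.6,74+115.5],-16)
im,c=snap("side","s3"); crop(im,200,60,360,200,5,"s3c")
im,c=snap("top","t3"); crop(im,110,100,240,260,3.7,"t3c")
```

```text
p [488.7 189.7 191.3] yaw -15.8 F [-1.5  2.2 -1.1] gap 10.5 t 5.8
shift [ 1.6  1.8 -0.4] norm 2.4
turn 0.004
```

View pics/s3c.png

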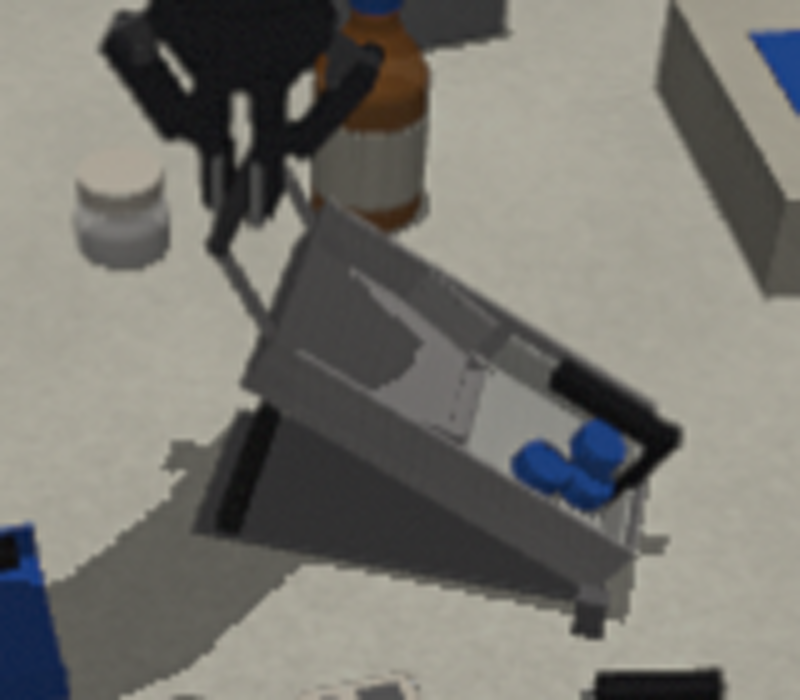

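View pics/t3c.png

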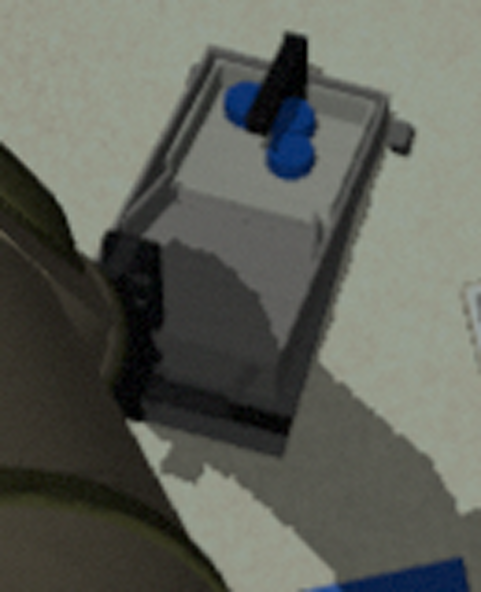

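>>> apply_moves:
  plan:
    - [[-8,10,0,0,0],[-16,20.5,0,0,0],[-23,31.5,0,0,0],[-30,42.5,0,0,0],[-36,54,0,0,0]]

```text
clock: 6.4
tcp_pos: [454.5, 199.9, 137.3]
ee_rot: [0.703, -0.698, 0.098, -0.096]
wrist_force: [2.3, 1.2, -1.8]
finger_gap: 10.2
```

Run:
```python
from h import *
go([434.8,204.8,74],-16)
```

```text
p [454.5 199.9 137.3] yaw -15.8 F [ 2.3  1.2 -1.8] gap 10.2 t 6.4
shift [-20.1  63.4  -1.1] norm 66.5
turn 0.004
```

>>> apply_moves:
  plan:
    - [[-5.5,12,0,0,0],[-10,24,0,0,0],[-14,36,0,0,0],[-18,49,0,0,0],[-20,60,0,0,0]]

```text
clock: 6.9
tcp_pos: [434.8, 205.7, 76.9]
ee_rot: [0.703, -0.698, 0.098, -0.096]
wrist_force: [-4.1, 2.4, -0.8]
finger_gap: 10.3
```

Run:
```python
from h import *
go([434.8,204.8,74],-16)
im,c=snap("side","s4"); crop(im,200,60,360,200,5,"s4c")
```

```text
p [434.8 205.7  76.9] yaw -15.7 F [-4.1  2.4 -0.8] gap 10.3 t 6.9
shift [ 0.3  2.9 -0.9] norm 3.0
turn 0.005
```

View pics/s4c.png

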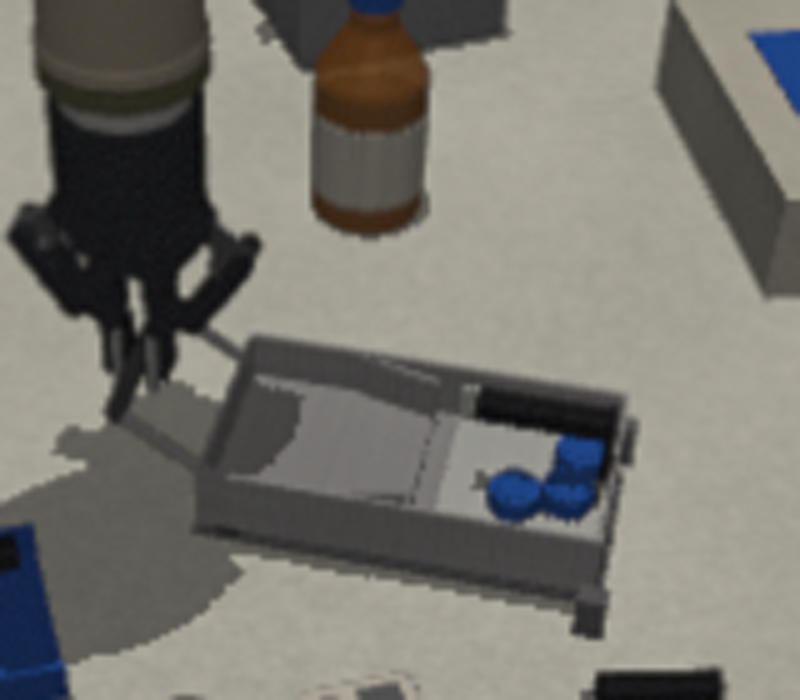

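>>> apply_moves:
  plan:
    - [[0,2,0,0,0],[0,4,0,0,0],[0,4,0,0,0]]

```text
clock: 7.25
tcp_pos: [434.7, 205.9, 74.5]
ee_rot: [0.703, -0.698, 0.096, -0.096]
wrist_force: [-10.8, -0.4, 44.0]
finger_gap: 10.2
```

>>> apply_moves:
  plan:
    - [[0,0,0,0,0.2],[0,0,0,0,0.5],[0,0,0,0,0.5],[0,0,0,0,0.5],[0,0,0,0,0.5]]

```text
clock: 7.75
tcp_pos: [434.8, 205.7, 74.2]
ee_rot: [0.703, -0.698, 0.097, -0.096]
wrist_force: [-0.3, 0.8, 0.1]
finger_gap: 42.8
```

Run:
```python
from h import *
go([434.8,204.8,74],-16)
im,c=snap("side","s5"); crop(im,200,60,360,200,5,"s5c")
```

```text
p [434.8 205.7  74.2] yaw -15.7 F [-0.3  0.8  0.1] gap 42.8 t 7.75
shift [ 0.2  0.2 -0.9] norm 0.9
turn 0.006
```

View pics/s5c.png

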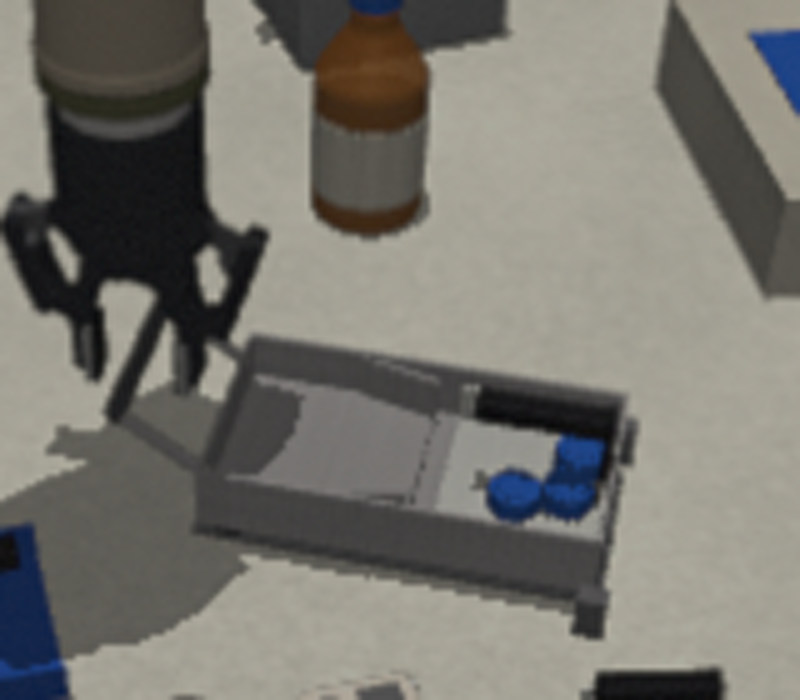

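>>> apply_moves:
  plan:
    - [[0,-40,0,0,0.5],[0,-90,0,0,0.5],[0,-140,0,0,0.5],[0,-150,0,0,0.5]]

```text
clock: 8.2
tcp_pos: [436.1, 205.7, 228.7]
ee_rot: [0.704, -0.697, 0.095, -0.098]
wrist_force: [0.6, 0.2, -0.9]
finger_gap: 42.4
```

Run:
```python
from h import *
go([560,170,235],74); print(r.get_obs()["qpos"].round(2))
im,c=snap("wrist","w6"); np.savez("w6.npz",**c)
```

```text
p [436.1 205.7 228.7] yaw -15.7 F [ 0.6  0.2 -0.9] gap 42.4 t 8.2
shift [128.9  -5.8  -0.8] norm 129.1
turn -1.566
[-0.22  0.36 -0.44  2.15  0.24  0.66 -1.1 ]
```

View pics/w6.png

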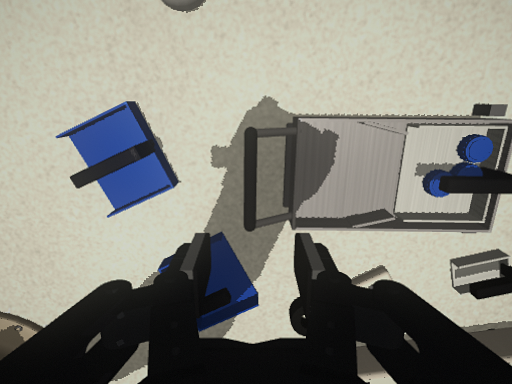

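>>> apply_moves:
  plan:
    - [[24,-2,0,-0.14,0.5],[48,-4,0,-0.28,0.5],[72,-6,0,-0.42,0.5],[96,-8,0,-0.56,0.5],[120,-10,0,-0.7,0.5]]

```text
clock: 8.75
tcp_pos: [552.0, 172.0, 236.6]
ee_rot: [0.693, -0.688, -0.153, 0.149]
wrist_force: [0.3, 0.8, 0.7]
finger_gap: 42.3
```

Run:
```python
from h import *
go([610,153,240],74); print(r.get_obs()["qpos"].round(2))
```

```text
p [552.  172.  236.6] yaw 24.7 F [0.3 0.8 0.7] gap 42.3 t 8.75
shift [ 44.8  -3.3 -41.5] norm 61.2
turn -0.86
[ 0.03  0.5  -0.61  1.93  0.37  0.82 -0.35]
```

>>> apply_moves:
  plan:
    - [[9,-1,-8,-0.14,0.5],[18,-2,-16,-0.28,0.5],[27,-3,-25,-0.42,0.5],[36,-4,-33,-0.56,0.5],[45,-4,-41,-0.7,0.5]]

```text
clock: 9.25
tcp_pos: [610.0, 153.1, 238.7]
ee_rot: [0.598, -0.594, -0.383, 0.379]
wrist_force: [-0.9, 0.2, -0.5]
finger_gap: 42.8
```

>>> apply_moves:
  plan:
    - [[0,0,0,-0.1,0.5],[0,0,0,-0.16,0.5],[0,0,0,-0.16,0.5]]

```text
clock: 9.55
tcp_pos: [609.5, 152.7, 236.4]
ee_rot: [0.566, -0.561, -0.429, 0.426]
wrist_force: [-0.1, 0.1, -0.8]
finger_gap: 42.7
```

Run:
```python
from h import *
go([632,147,240],74); print(r.get_obs()["qpos"].round(2))
im,c=snap("wrist","w7"); np.savez("w7.npz",**c)
```

```text
p [609.5 152.7 236.4] yaw 74.4 F [-0.1  0.1 -0.8] gap 42.7 t 9.55
shift [  0.6  -3.7 -23.2] norm 23.5
turn 0.006
[ 0.2   0.62 -0.83  1.81  0.54  0.95  0.44]
```

View pics/w7.png

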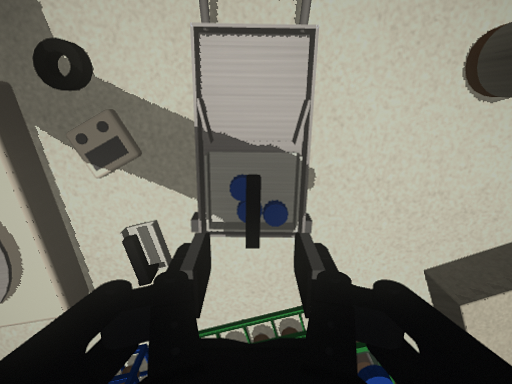

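Run:
```python
from h import *
im=cv2.imread("pics/w7.png"); c=dict(np.load("w7.npz"))
crop(im,180,140,330,270,5,"w7c")
g=cv2.cvtColor(im,cv2.COLOR_BGR2GRAY)
for y in (178,185,195,205,215,225,235,243): print(y,g[y,240:268])
print(g[165:185,250:256].mean(1).astype(int))
X=plane(c,[(253.5,175),(253,220),(253,247)],87); print(X.round(1)); d=X[2]-X[0]; print(np.degrees(np.arctan2(d[1],d[0])),np.linalg.norm(d))
print(X[0]+30*np.array([.961,-.276,0]))
```

```text
178 [40 40 40 40 41 36 26 21 23 22 22 22 23 23 22 22 23 21 21 21 33 75 96 93
 94 93 93 93]
185 [38 39 39 39 40 36 27 20 19 21 20 22 22 20 20 21 21 21 21 19 34 76 95 93
 92 93 94 93]
195 [38 39 38 39 40 33 24 20 21 20 21 21 21 21 21 20 20 21 19 17 48 84 94 93
 93 92 92 92]
205 [36 39 39 36 39 34 24 22 21 21 21 23 22 22 21 22 21 20 20 19 36 67 89 95
 75 39 25 30]
215 [40 39 40 39 41 35 25 22 23 22 23 22 23 23 22 23 22 22 22 21 38 79 85 52
 35 40 40 40]
225 [67 65 66 66 67 50 26 24 25 25 26 24 24 25 25 24 24 23 24 30 55 67 64 65
 64 65 65 64]
235 [68 69 69 69 71 55 28 27 27 28 26 27 26 27 28 26 27 27 25 40 60 67 66 66
 65 67 66 66]
243 [191 188 189 191 198 146  34  27  29  28  29  29  29  29  28  29  29  28
  22  97 170 192 192 191 191 189 190 190]
[94 93 93 96 94 92 94 96 89 56 17 20 21 22 21 22 21 21 21 21]
[[605.2 155.5  87. ]
 [648.4 142.9  87. ]
 [676.4 135.1  87. ]]
-15.951939547120487 74.09966814771262
[633.99489108 147.20588755  87.        ]
```

View pics/w7c.png

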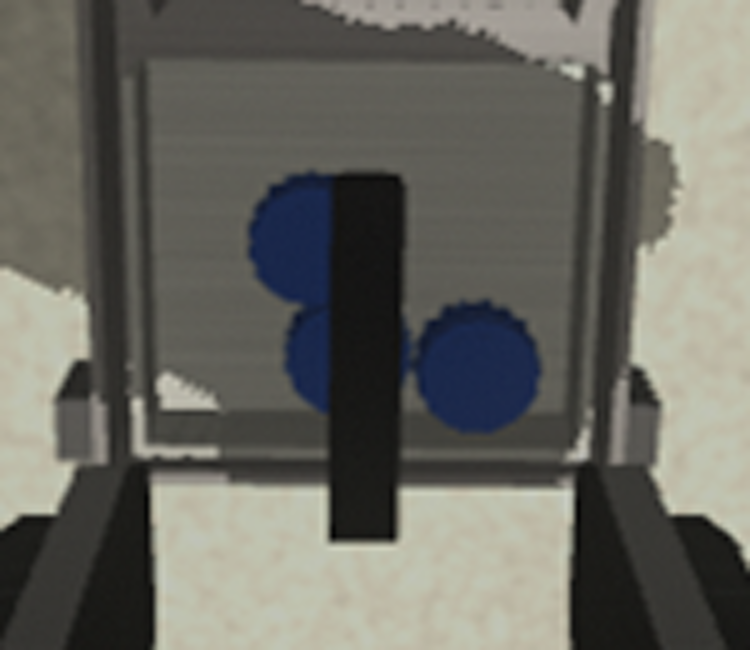

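Run:
```python
from h import *
go([634.5,147,77.5],74)
```

```text
p [609.5 152.9 236.8] yaw 74.3 F [ 0.2 -0.2  0.3] gap 42.9 t 9.6
shift [-1.000e-01  1.592e+02 -2.610e+01] norm 161.3
turn 0.004
```

>>> apply_moves:
  plan:
    - [[0,20,-20,0,0.5],[0,55,-26,0,0.5],[0,90,-26,0,0.5],[0,110,-26,0,0.5],[0,110,-26,0,0.5]]

```text
clock: 10.1
tcp_pos: [632.6, 146.2, 123.2]
ee_rot: [0.567, -0.561, -0.426, 0.427]
wrist_force: [-0.4, 0.4, 0.1]
finger_gap: 42.7
```

Run:
```python
from h import *
go([634.5,147,77.5],74)
im,c=snap("wrist","w8"); im,c=snap("side","s8"); crop(im,220,60,380,200,5,"s8c")
```

```text
p [632.6 146.2 123.2] yaw 74.2 F [-0.4  0.4  0.1] gap 42.7 t 10.1
shift [ 1.1 45.6 -1.9] norm 45.7
turn 0.003
```

View pics/w8.png

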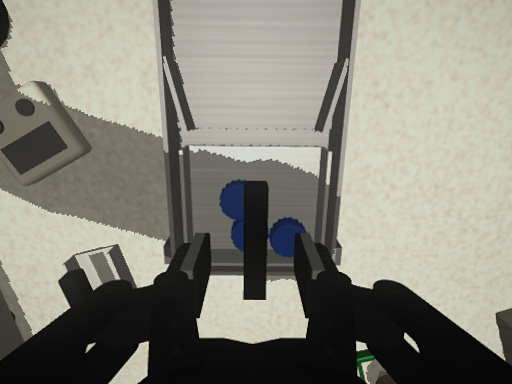

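View pics/s8c.png

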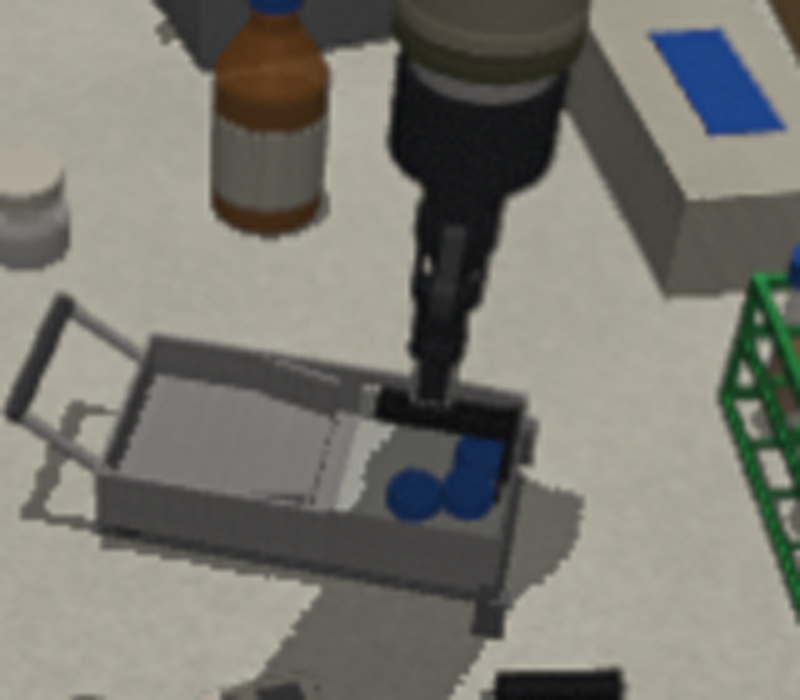

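>>> apply_moves:
  plan:
    - [[1,20,-2,0,0.5],[1,38,-2,0,0.5],[1,45,-2,0,0.5],[1,46,-2,0,0.5]]

```text
clock: 10.6
tcp_pos: [635.8, 147.8, 79.5]
ee_rot: [0.567, -0.561, -0.427, 0.426]
wrist_force: [0.1, 0.2, 0.1]
finger_gap: 43.0
```

>>> apply_moves:
  plan:
    - [[0,0,0,0,0.3],[0,0,0,0,0],[0,0,0,0,0],[0,0,0,0,0],[0,0,0,0,0]]
  grip_force: 80

```text
clock: 11.1
tcp_pos: [635.7, 147.9, 80.0]
ee_rot: [0.567, -0.561, -0.428, 0.426]
wrist_force: [-3.7, -0.9, 6.3]
finger_gap: 12.6
```

Run:
```python
from h import *
go([634.5,147,77.5],74)
```

```text
p [635.7 147.9  80. ] yaw 74.2 F [-3.7 -0.9  6.3] gap 12.6 t 11.1
shift [-1.2  2.5  0.9] norm 2.9
turn 0.004
```

Gripped at a 12.6 mm gap. I'll lift slowly.

>>> apply_moves:
  plan:
    - [[0,-6,0,0,0],[0,-14,0,0,0],[0,-24,0,0,0],[0,-36,0,0,0],[0,-48,0,0,0]]

```text
clock: 11.6
tcp_pos: [636.1, 147.5, 129.3]
ee_rot: [0.567, -0.561, -0.428, 0.426]
wrist_force: [-0.3, -0.4, -2.3]
finger_gap: 12.3
```

>>> apply_moves:
  plan:
    - [[0,-15,0,0,0],[0,-30,0,0,0],[0,-45,0,0,0],[0,-60,0,0,0],[0,-65,0,0,0]]

```text
clock: 12.1
tcp_pos: [636.9, 147.4, 196.5]
ee_rot: [0.566, -0.562, -0.428, 0.425]
wrist_force: [0.1, 0.6, -1.5]
finger_gap: 12.2
```

Run:
```python
from h import *
go([608,-183,195],74);print(r.get_obs()["qpos"].round(2))
im,c=snap("side","s9"); crop(im,220,50,380,200,5,"s9c")
snap("wrist","w9")
```

```text
p [636.9 147.4 196.5] yaw 74.2 F [ 0.1  0.6 -1.5] gap 12.2 t 12.1
shift [-325.8   -1.3  -62.1] norm 331.6
turn 0.004
[ 0.18  0.69 -0.79  1.79  0.59  0.92  0.43]
```

View pics/s9c.png

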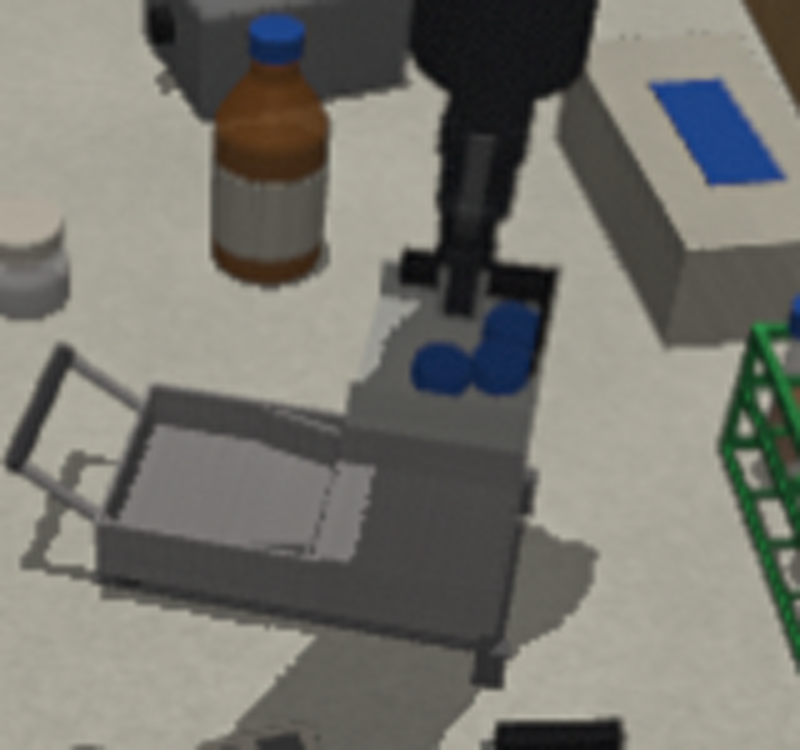

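View pics/w9.png

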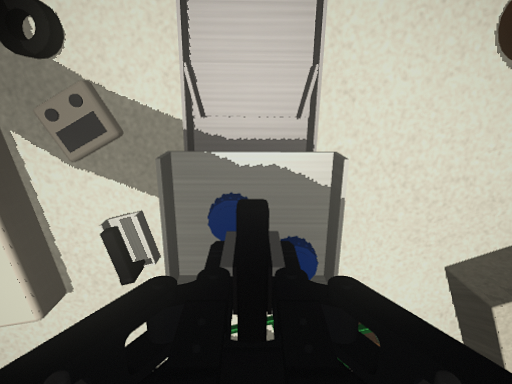

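>>> apply_moves:
  plan:
    - [[-4,0,-1,0,0],[-12,0,-2,0,0],[-24,0,-4,0,0],[-38,0,-7,0,0],[-54,0,-10,0,0]]

```text
clock: 12.7
tcp_pos: [631.3, 90.7, 194.5]
ee_rot: [0.566, -0.562, -0.428, 0.425]
wrist_force: [-0.4, -0.3, -2.2]
finger_gap: 12.4
```

>>> apply_moves:
  plan:
    - [[-16,0,-3,0,0],[-32,0,-6,0,0],[-48,0,-9,0,0],[-64,0,-12,0,0],[-80,0,-15,0,0]]

```text
clock: 13.2
tcp_pos: [623.8, 8.2, 194.0]
ee_rot: [0.566, -0.562, -0.428, 0.425]
wrist_force: [1.1, 0.7, -1.6]
finger_gap: 12.5
```

>>> apply_moves:
  plan:
    - [[-16,0,-3,0,0],[-32,0,-6,0,0],[-48,0,-9,0,0],[-64,0,-12,0,0],[-80,0,-15,0,0]]

```text
clock: 13.7
tcp_pos: [616.3, -74.2, 193.3]
ee_rot: [0.566, -0.562, -0.428, 0.425]
wrist_force: [0.2, 0.5, -1.6]
finger_gap: 12.5
```

Run:
```python
from h import *
go([608,-183,195],74);print(r.get_obs()["qpos"].round(2))
im,c=snap("wrist","w10"); np.savez("w10.npz",**c)
```

```text
p [616.3 -74.2 193.3] yaw 74.2 F [ 0.2  0.5 -1.6] gap 12.5 t 13.7
shift [-107.    -2.5  -21.6] norm 109.2
turn 0.003
[ 0.55  0.66 -0.81  1.86  0.6   0.88  0.74]
```

View pics/w10.png

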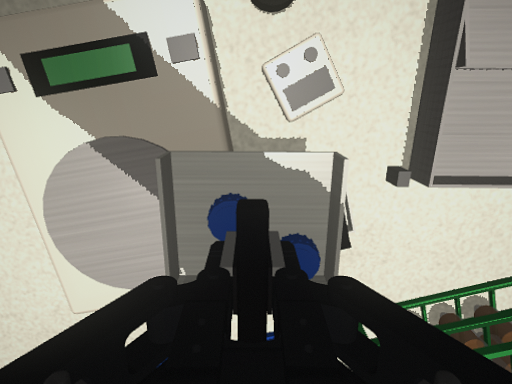

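Run:
```python
from h import *
from scipy.optimize import least_squares
c=dict(np.load("w10.npz")); im=cv2.imread("pics/w10.png"); crop(im,20,110,180,310,3,"w10c")
pts=[(43,212),(115,136),(62,165),(80,148),(52,243),(72,268),(98,284),(47,190)]
X=plane(c,pts,75)
f=lambda q:np.hypot(X[:,0]-q[0],X[:,1]-q[1])-q[2]
s=least_squares(f,[606,-180,70]); print(s.x,s.fun.round(1))
s=least_squares(lambda q:f([*q,70]),[606,-180]); print(s.x,s.fun.round(1))
```

```text
[ 615.72911215 -181.92674961   72.15431712] [ 1.1  1.2 -1.7 -0.4  1.   0.3 -1.  -0.5]
[ 614.42745647 -184.29173382] [ 0.5  2.6 -1.8  0.1  0.8  0.8  0.4 -1. ]
```

View pics/w10c.png

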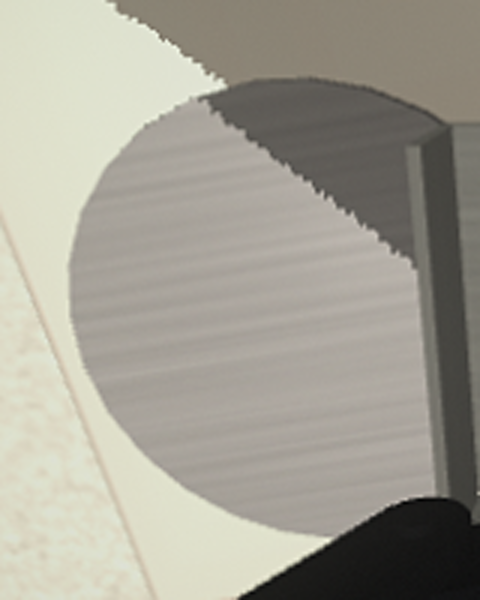

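>>> apply_moves:
  plan:
    - [[-16,0,-3,0,0],[-32,0,-6,0,0],[-48,0,-9,0,0],[-64,0,-12,0,0],[-79,0,-15,0,0]]

```text
clock: 14.25
tcp_pos: [608.5, -159.3, 192.4]
ee_rot: [0.567, -0.563, -0.426, 0.425]
wrist_force: [-0.0, 0.0, -1.7]
finger_gap: 12.4
```

Run:
```python
from h import *
go([612,-183,141],74)
```

```text
p [ 608.5 -159.3  192.4] yaw 74.0 F [-0.   0.  -1.7] gap 12.4 t 14.25
shift [-22.1  51.2 -10.1] norm 56.7
turn -0.0
```

>>> apply_moves:
  plan:
    - [[-11,5,-5,0,0],[-18,16,-8,0,0],[-22,30,-10,0,0],[-22,42,-10,0,0],[-22,50,-10,0,0]]

```text
clock: 14.75
tcp_pos: [611.4, -182.0, 140.3]
ee_rot: [0.567, -0.562, -0.426, 0.426]
wrist_force: [0.3, -0.2, -1.5]
finger_gap: 12.5
```

Run:
```python
from h import *
go([612,-183,133],74)
im,c=snap("side","s11"); crop(im,220,140,380,290,5,"s11c")
im,c=snap("top","t11"); crop(im,250,90,410,240,4.5,"t11c")
```

```text
p [ 611.4 -182.   140.3] yaw 74.1 F [ 0.3 -0.2 -1.5] gap 12.5 t 14.75
shift [-0.8  7.3 -0.9] norm 7.4
turn 0.001
```

View pics/s11c.png

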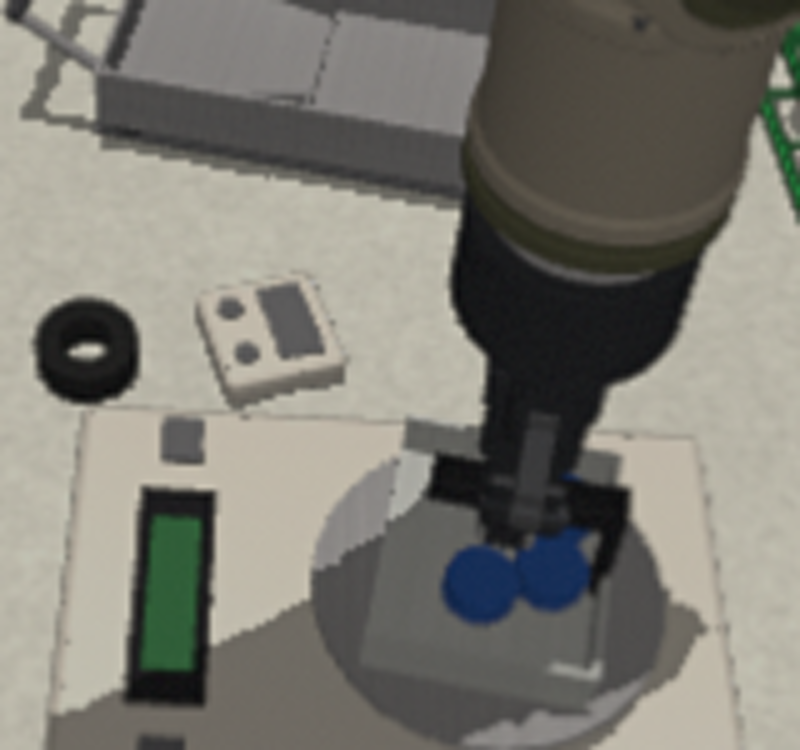

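View pics/t11c.png

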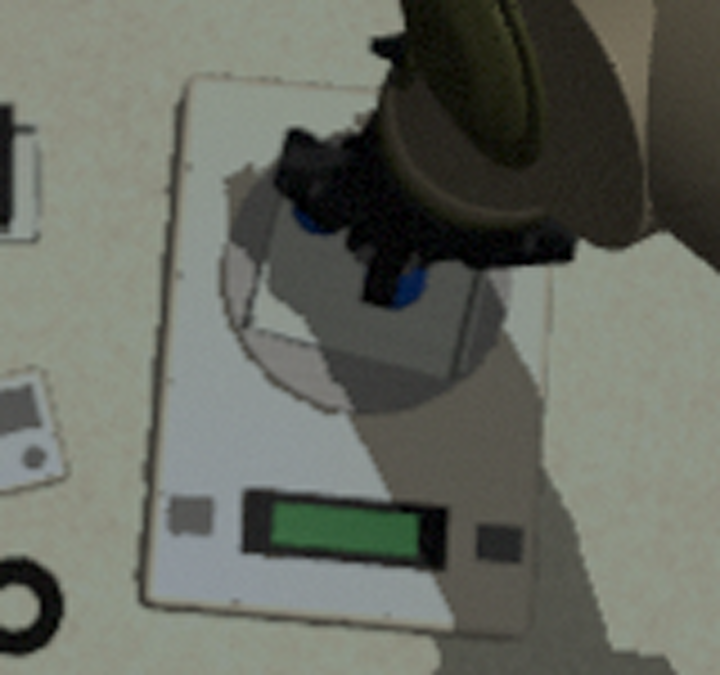

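>>> apply_moves:
  plan:
    - [[0,2,0,0,0],[0,4,0,0,0],[0,6,0,0,0],[0,7,0,0,0],[0,7,0,0,0]]

```text
clock: 15.35
tcp_pos: [611.2, -181.9, 133.6]
ee_rot: [0.567, -0.562, -0.426, 0.426]
wrist_force: [0.3, 0.2, -2.5]
finger_gap: 12.7
```

>>> apply_moves:
  plan:
    - [[0,0.7,0,0,0],[0,1.5,0,0,0],[0,1.5,0,0,0]]

```text
clock: 15.65
tcp_pos: [611.3, -181.9, 133.0]
ee_rot: [0.567, -0.562, -0.426, 0.426]
wrist_force: [-2.2, 0.2, 5.5]
finger_gap: 12.1
```

>>> apply_moves:
  plan:
    - [[0,0,0,0,0.25],[0,0,0,0,0.35],[0,0,0,0,0.45],[0,0,0,0,0.5],[0,0,0,0,0.5]]

```text
clock: 16.15
tcp_pos: [611.4, -181.9, 132.9]
ee_rot: [0.567, -0.562, -0.426, 0.426]
wrist_force: [0.4, 0.1, -0.4]
finger_gap: 42.4
```

Run:
```python
from h import *
go()
```

```text
p [ 611.4 -181.9  132.9] yaw 74.1 F [ 0.4  0.1 -0.4] gap 42.4 t 16.15
```

Next I'll rise straight up, then move aside toward the robot (tool +z).

>>> apply_moves:
  plan:
    - [[0,-15,0,0,0.5],[0,-40,0,0,0.5],[0,-70,0,0,0.5],[0,-110,0,0,0.5],[0,-140,0,0,0.5]]

```text
clock: 16.65
tcp_pos: [612.3, -182.2, 276.3]
ee_rot: [0.566, -0.562, -0.427, 0.425]
wrist_force: [0.6, -0.4, -0.1]
finger_gap: 42.7
```

>>> apply_moves:
  plan:
    - [[0,0,30,0,0.5],[0,0,60,0,0.5],[0,0,90,0,0.5],[0,0,110,0,0.5],[0,0,110,0,0.5]]

```text
clock: 17.15
tcp_pos: [504.2, -151.4, 277.8]
ee_rot: [0.566, -0.562, -0.426, 0.426]
wrist_force: [1.1, -0.6, 0.0]
finger_gap: 42.8
```

Run:
```python
from h import *
go()
im,c=snap("side","s12"); crop(im,210,100,380,310,2.85,"s12c")
im,c=snap("top","t12"); crop(im,100,90,410,240,2.5,"t12c")
```

```text
p [ 504.2 -151.4  277.8] yaw 74.2 F [ 1.1 -0.6  0. ] gap 42.8 t 17.15
```

View pics/s12c.png

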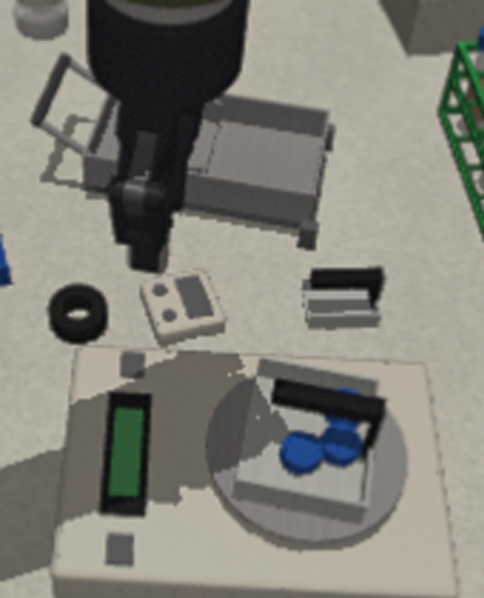

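View pics/t12c.png

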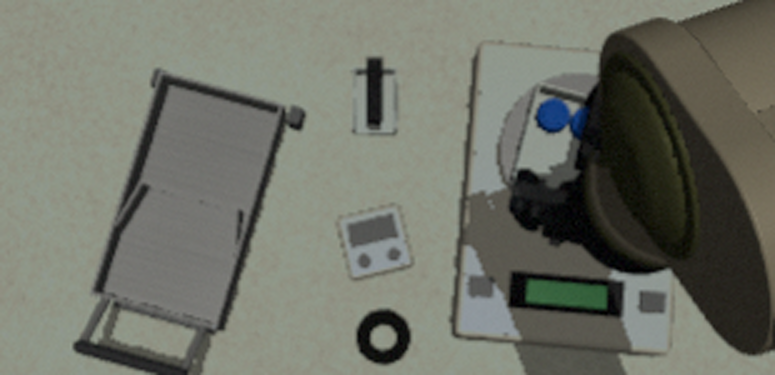

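Run:
```python
from h import *
o=r.get_obs(); print(o["clock"],abs(o["dq"]).max())
print(r.job_done())
```

```text
17.25 0.022333126081165815
the job is handed in; nothing more can be done
None
```

I tilted the tray to about 0.5 rad (29°) by its handle, and all three caps slid into the big scoop. I then lowered the tray flat, let go of the bar, and set the scoop down on the balance pan. The job was handed in at 17.25 s of the 64 s allowed, with the arm clear of everything. It reported no verdict.

- **Caps and tray:** The last side and top pictures show the scoop level on the pan, released, with caps visible inside. The side view shows all three. The tray looks flat in both.
- **Centring:** I released the scoop with the tool at (611, -182) mm. My three estimates of the pan centre disagreed by up to about 11 mm: (606, -179), (611, -191) and (615, -183). All three lie within about 9 mm of the release point, against the 30 mm limit. I did not measure the scoop's final offset numerically after letting go.
- **Forces:** The wrist force peaked at about 44 N in the readings, when I pressed the tray down flat just before letting go of the bar. The wrist limit is 120 N; that press went through the fingers, not the arm or gripper body (40 N limit).

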